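# Draw the drip tray out of the label gluer

### The arm

A 7-joint arm with a two-finger parallel gripper is mounted at the origin on a cart in front of the work surface, level with it; the furniture and walls round the work are solid. World frame = base frame: x ahead of the robot, y to its left, z up, the work surface at z = 0. Lengths are in m, angles in rad, forces in N, time in s.
With the tool pointing down it reaches from about 0.35 to 0.9 m from the base axis. Payload 19.9 kg.
Tool frame: the origin (TCP) lies midway between the tips of the shut fingers; the grasp point (between the pads) lies 19 mm behind it; z points along the fingers, y is the direction in which the jaws open and shut (so a half turn about z gives the same grasp; the last joint's range is limited). The gripper opens to 94 mm and grips with 3 to 60 N. Pads are 16 mm wide; open, the fingers measure 119 mm over their backs; the gripper's body (75 mm by 177 mm) begins 78 mm behind the grasp point.
Start: joints at [-1.339, 0.417, -0.01, 1.614, 0.005, 1.111, -0.053], TCP at [0.168, 0.602, 0.174] pointing down, gripper open.
Joint ranges: [-2.81, 2.81], [-0.39, 2.02], [-1.27, 1.25], [0.06, 2.57], [-1.19, 4.33], [0.19, 2], [-2.82, 2.82]. Speed limits (rad/s): [1.89, 1.89, 2.39, 2.39, 3.01, 3.01, 3.01].

### API

Orientations are given as a rotation vector (axis times angle).
In Python, from bench import env gives the robot as it stands. The module is installed in compiled form; this text tells all that it offers.
- The arm moves only by the tool carry_out, never from a script. Its argument "commands" is one flat list of numbers, 6 for each row, row after row: the shift along the tool's x, y, z in m, then the turn, a rotation vector about the tool's x, y, z in degrees. In form: [dx, dy, dz, rx, ry, rz, dx, dy, dz, rx, ry, rz, ...]. A call has 1 to 20 rows; each row shifts and turns the commanded pose from where the row before left it, along the tool's axes as they then stand; what a row does not reach is not made up. A row lasts 1/10 s, in which the tool goes at most 50 mm and 8.59 degrees, less where a joint would pass 70% of its speed; a pose out of reach is approached as far as the arm can. A call is refused whole if a number of a shift passes 0.05 or a number of a turn 8.59, either way. A call with a gripper value outside its range is refused whole. "fingers" is the finger opening in m, from 0 to 0.094, set as the call begins (left out, the last holds). The fingers move at their own pace and stop on an object; "force" is the grip in N (left out, the last holds). Time passes only in rows, so rows that do not move let the fingers close. It gives the time, the measured TCP pose, the force and the opening at its end, in the units of the state.
- env.observe(): the state, without advancing time (a new reading comes with each control period).
- env.read_camera(name): name is "scene" or "top" or "wrist"; returns a dict with "pixels" (420x560x3 uint8, red, green, blue), "camera_matrix" (3x3 intrinsics, pixels), "rvec" (rotation vector, rad) and "tvec" (3), from world to camera coordinates, as OpenCV has them. Camera axes: x right, y down, z forward; pixel columns grow to the right and rows downward; lengths in m; the calibration is good to about 2 mm. A picture is of the moment at which its call begins. There is no depth.
- env.job_done(): hands the job in, once; it reports no verdict.
The state is a dict: "time_s": time; "joints": joint angles; "qd": joint speeds; "joint_torque": joint torques, N m; "position": TCP position; "tool_rot": TCP orientation; "ft_force": force on the tool from outside, world axes, zero at the start; "torque": the same for the moment, N m; "grip_width": finger opening in m.
Only numpy, scipy, OpenCV 4.12 (cv2) and the standard library are available. Lean on these libraries where they do the work, as an engineer would, in place of code of your own. Each camera call takes 0.05 s, during which the arm holds its last target. There are 200 camera calls.

### The job

Take the drip tray out of the label gluer for washing: raise its front just enough to clear the step, draw it straight out from under the roller guard, then lift it by the bar across its middle, carry it level and set it down gently, right way up and flat, in the empty wash-up pan. Do not force the tray against the guard or the machine, and leave the paste pot, the brush and the smoothing block where they are.

Things in the scene. Friction and masses are not known exactly. Their poses are not given: they have to be found in the camera images.
- gluer: label-gluing machine, fixed, grey base 286 x 186 mm, up to 120 mm high at the back. Own +x runs from its open front (robot side) to its back, z up; origin on the bench, mid-width, right below the step between front apron and tray bay. Rubber and steel rollers cross the bay from own x 72 mm on, 66 mm above the bench
- gluer_step (a point): middle of the step's upper edge, on the gluer. Before it (gluer x -85 to 0 mm) the flat open apron, top 26 mm above the bench; behind it (0 to 121 mm) the tray bay, 155 mm wide between side rails 32 mm high, and from 45 mm on between cheeks 97 mm high. The bay's floor is set on screws, 3 to 10 mm below the apron: that is the step the tray must be raised over
- roller_guard: steel angle strip fixed across the bay, over the tray's rear half; origin at its lower front edge, mid-width, 47 mm behind the step; 20 mm deep, 16 mm high. Its underside stands 58 to 59 mm above the bench, that is 3 to 11 mm above the tray's rim as the bay's floor happens to be set: low floor, high step, wide gap. Feel for it
- drip_tray: loose open steel tray, 110 mm long (own x) x 150 wide (y) x 32 high, walls and floor 3 mm, 0.25 to 0.5 kg; origin mid-underside. At the start it lies in the bay, axes as the gluer's, 2 mm of play each side, front 2 to 3 mm behind the step, rear 65 mm past the guard's front edge. Drawn forward 75 to 80 mm it is clear of the guard and lies flat on the apron by itself
- tray_pull (a point): centre of the black pull on the tray's front wall: 22 mm long (x), 34 wide (y), 18 high; 66 mm in front of the tray's centre, 21 mm above its underside; pinch it across y. Raised here the tray turns about its rear lower edge: 1.1 x the step (3 to 11 mm) clears it, the rim meets the guard 2.5 mm or more beyond that (6 to 21 mm up). Keep it nose-up while drawing it out
- tray_bar (a point): middle of the top of the steel bar that crosses the tray along y at its balance point, 31 mm above the tray's underside; 10 mm thick (x), 16 mm high, about 47 mm of free room before and behind it; at the start it is under the guard; pinch it across x, tips down into the tray
- wash_pan: empty shallow metal pan, fixed, 200 mm (own x) x 210 mm (own y), rim 22 mm high, walls and floor 3 mm; origin at the middle of its underside on the bench. The tray goes in with its length along the pan's x, either way round
- paste_pot: bystander: dark jar of 60 mm diameter, 62 mm high, origin at its underside
- paste_brush: bystander: flat brush lying down, 151 mm long, 12 mm high
- smoothing_block: bystander: wooden block 46 x 90 x 31 mm

How it is judged:
On the way, in this order (a step that is already met when the one before it is completed fails the run):
1. the tray is drawn forward over the step, its rear clear of the guard's front edge, still down on the machine (x of drip_tray in the frame of gluer between -0.09 and -0.009 m and z of drip_tray in the frame of gluer below 0.03 m), for 0.2 s.
2. the tray is lifted clear of the machine, level, held at its middle bar (height (world z) of drip_tray above 0.045 m and angle between drip_tray's own z axis and vertical below 0.25 rad and distance between the grasp point and tray_bar below 0.04 m), for 0.2 s.
At the end, for the whole second after the job is handed in: the drip tray lies flat (within 0.05 rad), right way up and at rest on the floor of the wash-up pan (underside within 6 mm of the pan's underside), its middle within 60 mm of the pan's middle, let go (z of drip_tray in the frame of wash_pan below 0.006 m and angle between drip_tray's own z axis and vertical below 0.05 rad and horizontal distance between drip_tray and wash_pan below 0.06 m and linear speed of drip_tray below 0.02 m/s and contact force between drip_tray and wash_pan above 0.5 N); the robot touches nothing.
It fails at once if the tray is forced against the roller guard (over 35 N) (contact force between drip_tray and roller_guard above 35 N).
It fails at once if the tray is forced against the machine (over 60 N) (contact force between drip_tray and gluer above 60 N).
It fails at once if the tray is tipped out of level (over 0.35 rad) (angle between drip_tray's own z axis and vertical above 0.35 rad).
It fails at once if the tray is dropped into the pan (moving over 0.4 m/s just above its floor) or pressed hard into it (over 80 N) (contact force between drip_tray and wash_pan above 80 N or (horizontal distance between drip_tray and wash_pan below 0.1 m and z of drip_tray in the frame of wash_pan below 0.025 m and linear speed of drip_tray above 0.4 m/s)).
It fails at once if a bystander is moved more than 30 mm (distance of any of paste_pot, paste_brush, smoothing_block from where it was at the start of the episode above 0.03 m).
It also fails if it takes over 72 s, if anything falls off the work surface, if the arm or the gripper's body presses on something with over 40 N, if the wrist force passes 120 N, or if a joint passes its speed limit or range.

## Working session

There is one attempt and no reset: what is moved stays moved. The work goes in short steps, Python scripts to look and compute and a tool call to move; the robot and the scene stay as the last step left them, time stands still between calls to the robot, and variables do not carry over. Pictures are saved under pics/ and viewed, about 8 in all and at most 12, crops included, and the job is handed in when it is done.

Besides the shell and the picture viewer there is one more tool, called after "Emit:" in YAML: its name, and indented under it one key for each argument. carry_out: Moves the arm, as the interface text tells. Its arguments: {"type":"object","properties":{"commands":{"type":"array"},"fingers":{"type":"number"},"force":{"type":"number"}},"required":["commands"]}

```bash
mkdir -p pics; cat > h.py <<'E'
from bench import env
import numpy as np, cv2
def snap(cam,name,crop=None,scale=1):
    d=env.read_camera(cam); p=d["pixels"][:,:,::-1].copy()
    np.savez("pics/"+name,K=d["camera_matrix"],r=d["rvec"],t=d["tvec"])
    cv2.imwrite(f"pics/{name}_full.png",p)
    if crop: x0,y0,x1,y1=crop; p=p[y0:y1,x0:x1]
    p=cv2.resize(p,None,fx=scale,fy=scale,interpolation=cv2.INTER_CUBIC)
    cv2.imwrite(f"pics/{name}.png",p)
def ray(name,u,v,z):
    c=np.load(f"pics/{name}.npz"); R=cv2.Rodrigues(c["r"])[0]; o=-R.T@c["t"].ravel()
    d=R.T@np.linalg.solve(c["K"],[u,v,1.]); return o+d*(z-o[2])/d[2]
def proj(name,P):
    c=np.load(f"pics/{name}.npz"); return cv2.projectPoints(np.array(P,float).reshape(-1,3),c["r"],c["t"],c["K"],None)[0].reshape(-1,2)
def st():
    s=env.observe(); R=cv2.Rodrigues(np.array(s["tool_rot"],float))[0]
    print({k:np.round(s[k],4).tolist() for k in("time_s","position","ft_force","grip_width","joints")}); print(R.round(3)); return s,R
E
python3 -c "
from h import *
st();snap('top','t0',None,1.4);snap('scene','s0',None,1.4)"
```

```text
{'time_s': 0.0, 'position': [0.1683, 0.6015, 0.1729], 'ft_force': [-0.2851, -0.7459, 0.5713], 'grip_width': 0.0941, 'joints': [-1.3395, 0.418, -0.0103, 1.6142, 0.0047, 1.1107, -0.053]}
[[-0.963  0.269 -0.   ]
 [ 0.269  0.963 -0.001]
 [-0.    -0.001 -1.   ]]
```

View pics/t0.png

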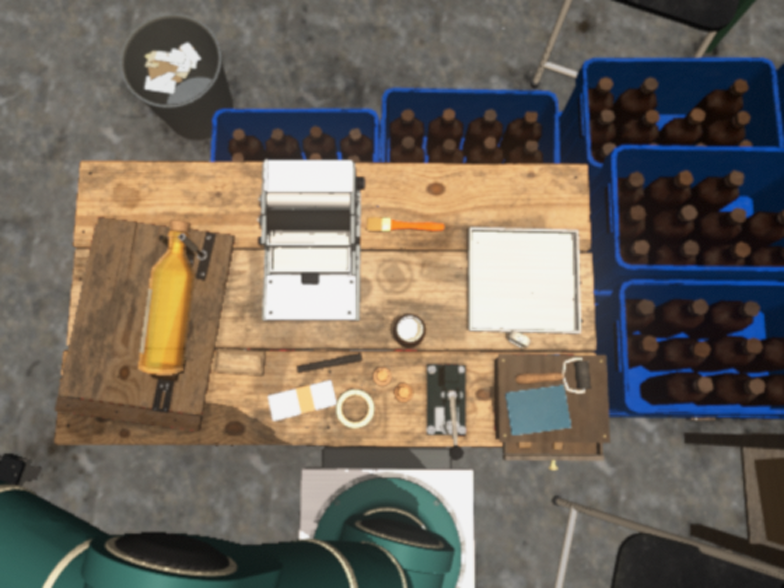

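View pics/s0.png

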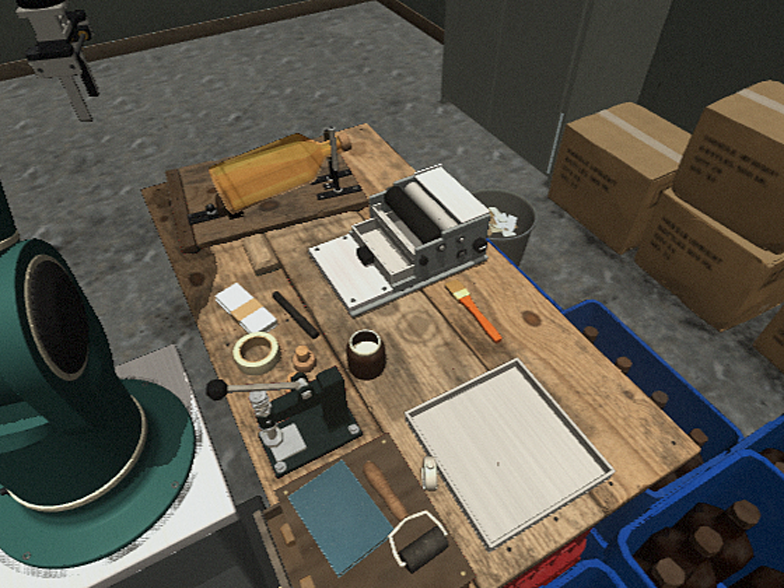

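The top view shows the gluer apron (263–358, ~320 at the front), the pull at (310,279), the pan with corners (470,228)–(581,331), and the pot at (408,328). All are in 1.4x pixels. I'll enlarge the gluer and the pan next.

```bash
python3 -c "
from h import *
p=cv2.imread('pics/t0_full.png')
a=cv2.resize(p[110:235,180:265],None,fx=4.5,fy=4.5,interpolation=2)
b=cv2.resize(p[155:245,325:425],None,fx=4,fy=4,interpolation=2)
m=np.zeros((570,800,3),np.uint8);m[:a.shape[0],:a.shape[1]]=a;m[:b.shape[0],395:395+b.shape[1]]=b;cv2.imwrite('pics/m0.png',m)
for n,u,v,z in [('pull',310,279,.055),('apFL',263,319,.026),('apFR',358,320,.026),('pot',408,328,.062),('p1',470,228,.022),('p2',578,229,.022),('p3',581,331,.022),('p4',471,331,.022),('bkL',265,160,.12),('bkR',355,160,.12)]: print(n,ray('t0',u/1.4,v/1.4,z).round(4))
"
```

```text
pull [0.4974 0.1427 0.055 ]
apFL [0.4256 0.2323 0.026 ]
apFR [0.4249 0.0532 0.026 ]
pot [ 0.4056 -0.0401  0.062 ]
p1 [ 0.6069 -0.1613  0.022 ]
p2 [ 0.6065 -0.3711  0.022 ]
p3 [ 0.4073 -0.3685  0.022 ]
p4 [ 0.4059 -0.1604  0.022 ]
bkL [0.7058 0.2237 0.12  ]
bkR [0.7071 0.0592 0.12  ]
```

View pics/m0.png

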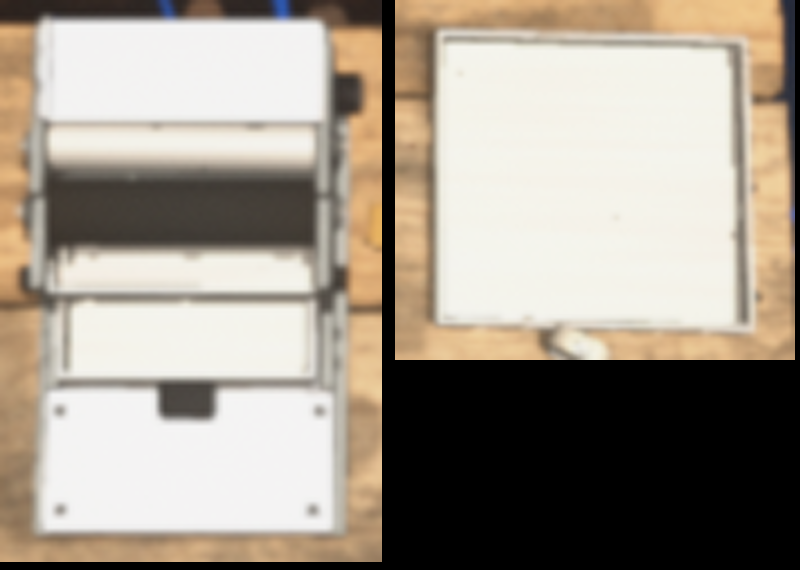

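The gluer's yaw is about 0, its front edge is at x 0.425 (so the step is at ≈0.510), and the centre line is at y ≈0.142. The pull is at ≈(0.50, 0.142). The pan's centre is ≈(0.507, −0.265), also square to the world axes. The given sizes match. Next I raise the tool, square it up and go over the pull.

Emit:
carry_out:
  commands: [0,0,-0.04,0,0,-7.8,0,0,-0.04,0,0,-7.8,0,0,-0.03,0,0,0,-0.028,-0.038,0,0,0,0,-0.028,-0.038,0,0,0,0,-0.028,-0.038,0,0,0,0,-0.028,-0.038,0,0,0,0,-0.028,-0.038,0,0,0,0,-0.028,-0.038,0,0,0,0,-0.028,-0.038,0,0,0,0,-0.028,-0.038,0,0,0,0,-0.028,-0.038,0,0,0,0,-0.028,-0.038,0,0,0,0,-0.028,-0.038,0.02,0,0,0,-0.02,-0.038,0.04,0,0,0,0,0,0.04,0,0,0,0,0,0,0,0,0]
  fingers: 0.06

```text
time_s: 1.8
position: [0.4902, 0.1506, 0.186]
tool_rot: [-0.003, -3.135, 0.005]
ft_force: [-0.7, 1.3, 0.8]
grip_width: 0.06
```

```bash
python3 -c "
from h import *
st();snap('wrist','w1',None,1.4)"
```

```text
{'time_s': 1.8, 'position': [0.4902, 0.1506, 0.186], 'ft_force': [-0.6909, 1.3116, 0.7981], 'grip_width': 0.06, 'joints': [-0.6432, 0.2134, 0.3276, 1.8791, -0.0766, 1.0686, 1.2835]}
[[-1.     0.002 -0.006]
 [ 0.002  1.    -0.003]
 [ 0.006 -0.003 -1.   ]]
```

View pics/w1.png

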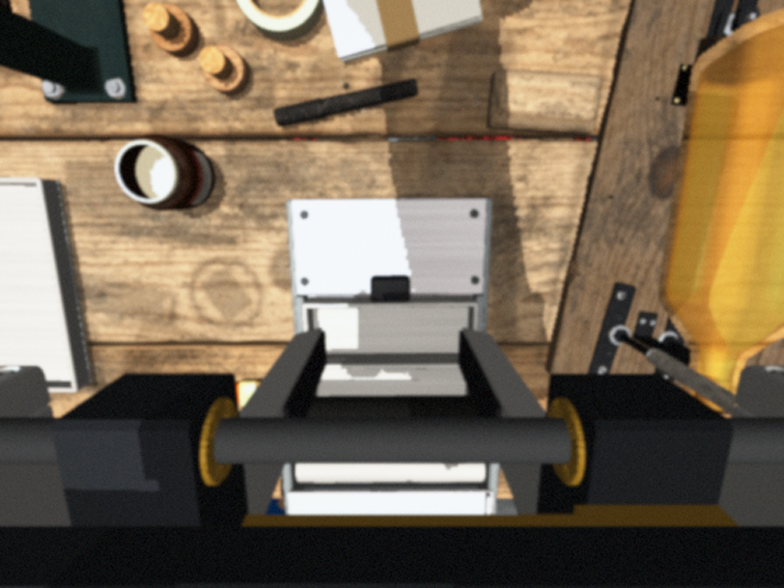

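The wrist view shows the apron's front corners at (289,199) and (491,199), and the pull's top from (371,277) to (411,300).

```bash
python3 -c "
from h import *
for n,u,v,z in [('apL',289,199,.026),('apR',491,199,.026),('pullA',371,276,.05),('pullB',411,276,.05),('screw1',304,281,.026),('screw2',474,281,.026),('scr3',304,214,.026),('scr4',474,214,.026),('rimL',303,302,.051),('rimR',482,302,.051)]: print(n,ray('w1',u/1.4,v/1.4,z).round(4))
"
```

```text
apL [0.4265 0.0624 0.026 ]
apR [0.4269 0.2367 0.026 ]
pullA [0.4897 0.1336 0.05  ]
pullB [0.4897 0.1672 0.05  ]
screw1 [0.4987 0.0717 0.026 ]
screw2 [0.499  0.2251 0.026 ]
scr3 [0.4392 0.0747 0.026 ]
scr4 [0.4396 0.2226 0.026 ]
rimL [0.5119 0.0754 0.051 ]
rimR [0.5122 0.2277 0.051 ]
```

The wrist view puts the pull's centre at (0.5005, 0.1505), and it lines up visually midway between the fingers. The top view said y 0.143, a 7 mm disagreement. I trust the wrist view because it is closer and centred. Next I descend.

Emit:
carry_out:
  commands: [-0.011,0,0.03,0,0,0,0,0,0.035,0,0,0,0,0,0.035,0,0,0,0,0,0.03,0,0,0,0,0,0.012,0,0,0,0,0,0.006,0,0,0,0,0,0,0,0,0,0,0,0,0,0,0]

```text
time_s: 2.65
position: [0.5044, 0.1528, 0.0435]
tool_rot: [0.0, 3.14, 0.001]
ft_force: [-0.1, 0.5, 0.5]
grip_width: 0.06
```

Emit:
carry_out:
  commands: [0.004,-0.002,0.006,0,0,0,0,0,0.004,0,0,0,0,0,0,0,0,0,0,0,0,0,0,0]

```text
time_s: 3.05
position: [0.4995, 0.1502, 0.032]
tool_rot: [-0.001, -3.142, 0.0]
ft_force: [-0.7, 0.3, -0.5]
grip_width: 0.06
```

```bash
python3 -c "
from h import *
st();snap('wrist','w2',(140,120,440,330),2.6)"
```

```text
{'time_s': 3.05, 'position': [0.4995, 0.1502, 0.032], 'ft_force': [-0.6776, 0.3215, -0.5168], 'grip_width': 0.06, 'joints': [-0.587, 0.4367, 0.2874, 1.9926, -0.1794, 0.7363, 1.3785]}
[[-1.     0.001 -0.   ]
 [ 0.001  1.    -0.   ]
 [ 0.    -0.    -1.   ]]
```

View pics/w2.png

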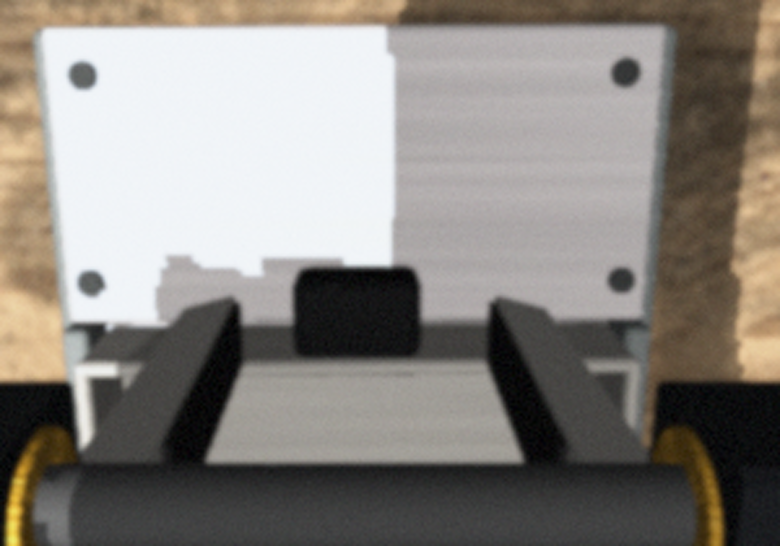

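The fingertips at (235,300) and (495,300) straddle the pull (295–418), which sits about 2 mm toward −y. I centre on it and pinch lightly.

Emit:
carry_out:
  commands: [0,-0.0017,0,0,0,0,0,0,0,0,0,0,0,0,0,0,0,0,0,0,0,0,0,0,0,0,0,0,0,0,0,0,0,0,0,0]
  fingers: 0.02
  force: 18

```text
time_s: 3.7
position: [0.4995, 0.1486, 0.032]
tool_rot: [0.001, 3.142, -0.0]
ft_force: [0.2, -0.2, 0.0]
grip_width: 0.0204
```

```bash
python3 -c "
from h import *
st();snap('wrist','w3',(140,120,440,330),2.6);snap('scene','s3',(200,110,370,230),4.5)
c=np.load('pics/w3.npz');R=cv2.Rodrigues(c['r'])[0];print(-R.T@c['t'].ravel(),R)"
```

```text
{'time_s': 3.7, 'position': [0.4995, 0.1486, 0.032], 'ft_force': [0.2211, -0.1881, 0.0227], 'grip_width': 0.0204, 'joints': [-0.5844, 0.436, 0.2878, 1.9938, -0.1795, 0.7357, 1.3817]}
[[-1.  0.  0.]
 [ 0.  1. -0.]
 [-0. -0. -1.]]
[0.43178484 0.14935565 0.24241781] [[ 9.06764088e-04  9.99999537e-01  3.22974933e-04]
 [ 9.71821646e-01 -9.57343592e-04  2.35715445e-01]
 [ 2.35715645e-01  1.00135731e-04 -9.71822064e-01]]
```

View pics/w3.png

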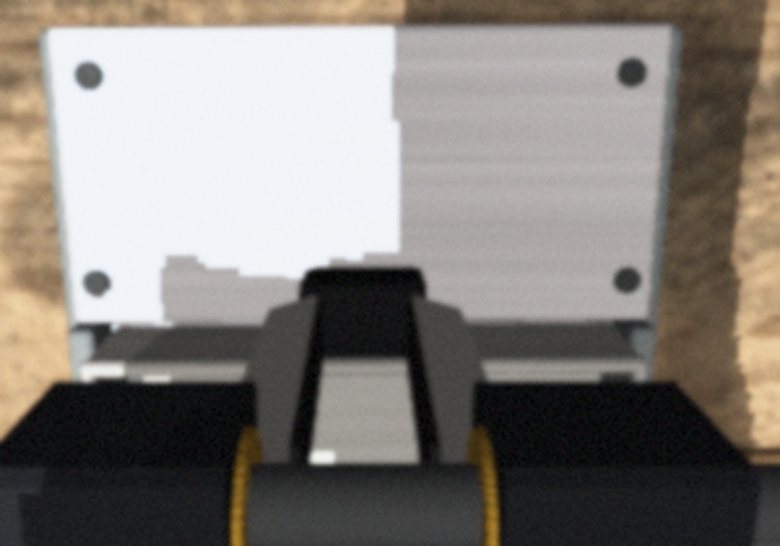

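View pics/s3.png

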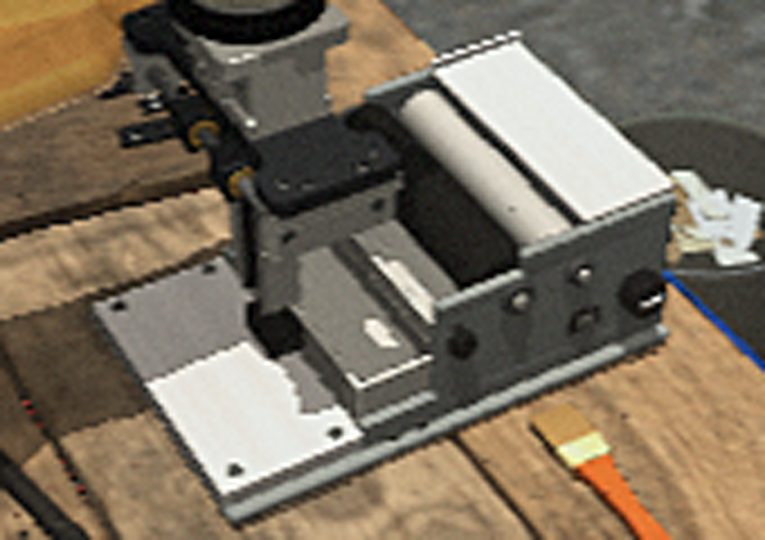

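```bash
python3 -c "
from h import *
for n in('w2','w3'):
  h=.03 if n=='w2' else .0102
  y=.1502 if n=='w2' else .1486
  for x in(.4915,.5075): 
    for z in (.032,.05): print(n,x,z,((proj(n,[[x,y-h,z],[x,y+h,z]])-[140,120])*2.6).round(0).tolist())
q=lambda n,u,v,z:ray(n,u/2.6+140,v/2.6+120,z).round(4)
for z in(.045,.053): print(z,'pullfront',q('w2',357,268,z),'pull L/R',q('w2',295,300,z),q('w2',419,300,z),'rim front',q('w2',357,357,z),'rim back',q('w2',357,375,z))
"
```

```text
w2 0.4915 0.032 [[254.0, 265.0], [467.0, 265.0]]
w2 0.4915 0.05 [[244.0, 284.0], [477.0, 284.0]]
w2 0.5075 0.032 [[256.0, 319.0], [466.0, 319.0]]
w2 0.5075 0.05 [[246.0, 342.0], [475.0, 342.0]]
w3 0.4915 0.032 [[325.0, 265.0], [397.0, 265.0]]
w3 0.4915 0.05 [[321.0, 284.0], [400.0, 284.0]]
w3 0.5075 0.032 [[325.0, 319.0], [397.0, 319.0]]
w3 0.5075 0.05 [[322.0, 342.0], [400.0, 342.0]]
0.045 pullfront [0.4887 0.1493 0.045 ] pull L/R [0.4976 0.1328 0.045 ] [0.4976 0.1658 0.045 ] rim front [0.5138 0.1492 0.045 ] rim back [0.5191 0.1492 0.045 ]
0.053 pullfront [0.4864 0.1494 0.053 ] pull L/R [0.4949 0.1335 0.053 ] [0.4949 0.1652 0.053 ] rim front [0.5105 0.1493 0.053 ] rim back [0.5155 0.1493 0.053 ]
```

```bash
python3 -c "
from h import *
P=[[.4915,.1384,z] for z in(.032,.046,.06,.08)]+[[.5075,.1384,z] for z in(.032,.046,.06,.08)]+[[.4895,.132,.046],[.4895,.166,.046],[.5115,.132,.046],[.4895,.132,.028],[.425,.063,.026],[.425,.237,.026],[.512,.075,.048]]
for p,q in zip(P,(proj('s3',P)-[200,110])*4.5): print(p,q.round(0))
"
```

```text
[0.4915, 0.1384, 0.032] [263. 352.]
[0.4915, 0.1384, 0.046] [262. 334.]
[0.4915, 0.1384, 0.06] [261. 315.]
[0.4915, 0.1384, 0.08] [259. 288.]
[0.5075, 0.1384, 0.032] [289. 342.]
[0.5075, 0.1384, 0.046] [288. 324.]
[0.5075, 0.1384, 0.06] [287. 305.]
[0.5075, 0.1384, 0.08] [285. 278.]
[0.4895, 0.132, 0.046] [264. 342.]
[0.4895, 0.166, 0.046] [236. 306.]
[0.5115, 0.132, 0.046] [300. 328.]
[0.4895, 0.132, 0.028] [266. 365.]
[0.425, 0.063, 0.026] [217. 492.]
[0.425, 0.237, 0.026] [ 84. 297.]
[0.512, 0.075, 0.048] [350. 389.]
```

Both the wrist and scene views put the visible fingertips at z ≈ 0.06 while the TCP reads 0.032, and the fingers shut above the pull without touching it. So the reading is ~28 mm low against the tips. I'll open and feel downward in small steps, watching the force.

Emit:
carry_out:
  commands: [0,0,0,0,0,0,0,0,0,0,0,0,0,0,0,0,0,0,0,0,0.002,0,0,0,0,0,0.002,0,0,0,0,0,0.002,0,0,0,0,0,0.001,0,0,0,0,0,0,0,0,0]
  fingers: 0.06

```text
time_s: 4.6
position: [0.4994, 0.1485, 0.0248]
tool_rot: [-0.001, -3.141, 0.0]
ft_force: [0.5, -0.2, 0.2]
grip_width: 0.0603
```

There's no contact even though the reading is below the apron top, so the offset is real. I continue down.

Emit:
carry_out:
  commands: [0,0,0.003,0,0,0,0,0,0.003,0,0,0,0,0,0.003,0,0,0,0,0,0.002,0,0,0,0,0,0,0,0,0]

```text
time_s: 5.1
position: [0.4993, 0.1485, 0.0136]
tool_rot: [-0.001, -3.141, 0.001]
ft_force: [-0.4, 0.1, 0.4]
grip_width: 0.0599
```

```bash
python3 -c "
from h import *
st();snap('wrist','w4',(140,120,440,330),2.6);snap('scene','s4',(225,150,345,230),4.5)
a=cv2.imread('pics/w4.png')[200:460,150:600];b=cv2.imread('pics/s4.png')
m=np.zeros((260+360,540,3),np.uint8);m[:260,:450]=a;m[260:,:]=b;m=m[:600];cv2.imwrite('pics/m4.png',m)"
```

```text
{'time_s': 5.1, 'position': [0.4993, 0.1485, 0.0136], 'ft_force': [-0.4333, 0.1205, 0.4176], 'grip_width': 0.0599, 'joints': [-0.5755, 0.4665, 0.2778, 2.0021, -0.1928, 0.6982, 1.3928]}
[[-1.  0. -0.]
 [ 0.  1. -0.]
 [ 0. -0. -1.]]
```

View pics/m4.png

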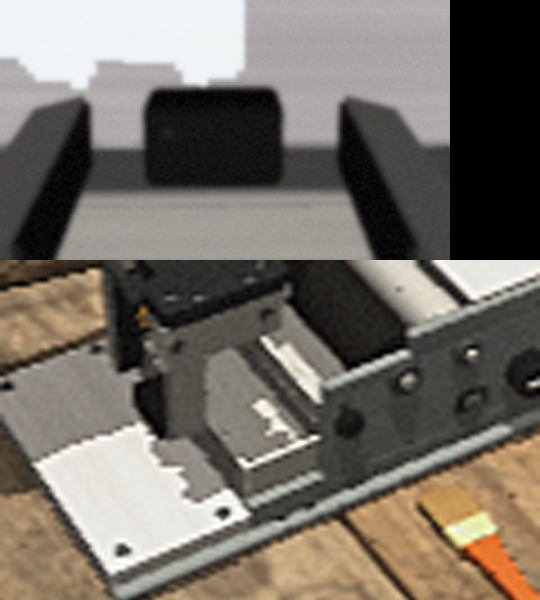

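The finger tips now reach beside the pull, which the near finger hides in the scene view. I go 7 mm deeper and close.

Emit:
carry_out:
  commands: [0,0,0.002,0,0,0,0,0,0.002,0,0,0,0,0,0.002,0,0,0,0,0,0.001,0,0,0,0,0,0,0,0,0]

```text
time_s: 5.7
position: [0.4994, 0.1485, 0.0068]
tool_rot: [-0.001, -3.141, 0.0]
ft_force: [-0.4, 0.1, -0.4]
grip_width: 0.0595
```

Emit:
carry_out:
  commands: [0,0,0,0,0,0,0,0,0,0,0,0,0,0,0,0,0,0,0,0,0,0,0,0]
  fingers: 0.02
  force: 18

```text
time_s: 6.1
position: [0.4995, 0.1485, 0.007]
tool_rot: [0.001, 3.141, -0.0]
ft_force: [0.2, -0.3, 0.8]
grip_width: 0.0338
```

I have a grip on the pull (33.8 mm). Now I raise it slowly, turning with the tray, and feel for the guard.

Emit:
carry_out:
  commands: [0,0,-0.001,0,0.47,0,0,0,-0.001,0,0.47,0,0,0,-0.001,0,0.47,0,0,0,-0.001,0,0.47,0,0,0,0,0,0,0]

```text
time_s: 6.6
position: [0.4997, 0.1485, 0.0111]
tool_rot: [-0.001, -3.108, 0.0]
ft_force: [-0.6, 1.0, -1.6]
grip_width: 0.0338
```

Emit:
carry_out:
  commands: [0,0,-0.001,0,0.47,0,0,0,-0.001,0,0.47,0,0,0,0,0,0,0]

```text
time_s: 6.9
position: [0.4998, 0.1485, 0.0131]
tool_rot: [-0.001, -3.092, 0.0]
ft_force: [-1.9, -0.1, -1.8]
grip_width: 0.0339
```

Emit:
carry_out:
  commands: [0,0,-0.001,0,0.47,0,0,0,-0.001,0,0.47,0,0,0,0,0,0,0]

```text
time_s: 7.2
position: [0.4999, 0.1485, 0.0151]
tool_rot: [-0.001, -3.076, 0.0]
ft_force: [-0.4, 1.2, -1.3]
grip_width: 0.0337
```

Emit:
carry_out:
  commands: [0,0,-0.001,0,0.47,0,0,0,-0.001,0,0.47,0,0,0,0,0,0,0]

```text
time_s: 7.5
position: [0.5, 0.1485, 0.0171]
tool_rot: [-0.001, -3.059, -0.0]
ft_force: [-1.8, 0.2, -1.0]
grip_width: 0.0339
```

Emit:
carry_out:
  commands: [0,0,-0.001,0,0.47,0,0,0,-0.001,0,0.47,0,0,0,0,0,0,0]

```text
time_s: 7.8
position: [0.5002, 0.1486, 0.0191]
tool_rot: [-0.001, -3.043, 0.0]
ft_force: [-1.3, -0.3, -1.5]
grip_width: 0.0341
```

Emit:
carry_out:
  commands: [0,0,-0.001,0,0.47,0,0,0,0,0,0,0]

```text
time_s: 8.0
position: [0.5002, 0.1485, 0.02]
tool_rot: [-0.001, -3.035, 0.0]
ft_force: [-1.1, 0.5, -1.3]
grip_width: 0.0334
```

Emit:
carry_out:
  commands: [0,0,-0.001,0,0.47,0,0,0,0,0,0,0]

```text
time_s: 8.2
position: [0.5, 0.1485, 0.0207]
tool_rot: [-0.001, -3.026, 0.0]
ft_force: [-2.7, 1.5, -5.5]
grip_width: 0.0334
```

The downward force jumps to 5.5 N at about 13.5 mm up, which is the guard. That means a gap ≈7 mm and a step ≈6–7 mm. I back off to about 10 mm up and draw 15 mm.

Emit:
carry_out:
  commands: [0,0,0.001,0,-0.47,0,0,0,0.001,0,-0.47,0,0,0,0.001,0,-0.47,0,0,0,0.001,0,-0.47,0,0,0,0,0,0,0]

```text
time_s: 8.7
position: [0.4999, 0.1486, 0.017]
tool_rot: [-0.001, -3.06, -0.0]
ft_force: [0.9, -0.7, -2.8]
grip_width: 0.0339
```

Emit:
carry_out:
  commands: [0.003,0,0.0002,0,0,0,0.004,0,0.0003,0,0,0,0.004,0,0.0003,0,0,0,0.004,0,0.0003,0,0,0,0,0,0,0,0,0]

```text
time_s: 9.2
position: [0.484, 0.1486, 0.0171]
tool_rot: [-0.001, -3.059, 0.0]
ft_force: [-1.9, 0.7, -1.6]
grip_width: 0.034
```

The tray slides freely over the step. I continue to about 45 mm with the nose rising.

Emit:
carry_out:
  commands: [0.005,0,-0.00015,0,0.28,0,0.005,0,-0.00015,0,0.28,0,0.005,0,-0.00015,0,0.28,0,0,0,0,0,0,0]

```text
time_s: 9.6
position: [0.4691, 0.1486, 0.0189]
tool_rot: [-0.0, -3.044, 0.0]
ft_force: [-1.6, 0.5, -1.0]
grip_width: 0.0341
```

Emit:
carry_out:
  commands: [0.005,0,-0.0003,0,0.41,0,0.005,0,-0.0003,0,0.41,0,0.005,0,-0.0003,0,0.41,0,0,0,0,0,0,0]

```text
time_s: 10.0
position: [0.4543, 0.1486, 0.0214]
tool_rot: [-0.001, -3.022, 0.0]
ft_force: [-2.1, -0.1, -0.6]
grip_width: 0.034
```

Emit:
carry_out:
  commands: [0.0052,0,-0.0007,0,0.65,0,0.0052,0,-0.0007,0,0.65,0,0.0052,0,-0.0007,0,0.65,0,0,0,0,0,0,0]

```text
time_s: 10.4
position: [0.4393, 0.1486, 0.0255]
tool_rot: [-0.001, -2.988, 0.0]
ft_force: [-2.2, 0.2, -0.7]
grip_width: 0.0339
```

Emit:
carry_out:
  commands: [0.0045,0,0.0006,0,0,0,0.0045,0,0.0007,0,0,0,0.0045,0,0.0007,0,0,0,0.0045,0,0.0007,0,0,0,0.0025,0,0.0004,0,0,0,0,0,0,0,0,0]

```text
time_s: 11.0
position: [0.4186, 0.1487, 0.0255]
tool_rot: [-0.0, -2.989, -0.0]
ft_force: [-0.9, 0.8, 1.1]
grip_width: 0.0334
```

About 76 mm out and clear of the guard. I lay the tray level on the apron.

Emit:
carry_out:
  commands: [-0.0005,0,0.0014,0,-1.1,0,-0.0005,0,0.0014,0,-1.1,0,-0.0004,0,0.0014,0,-1.1,0,-0.0004,0,0.0014,0,-1.1,0,0,0,0,0,0,0]

```text
time_s: 11.5
position: [0.4197, 0.1486, 0.0195]
tool_rot: [-0.0, -3.067, 0.0]
ft_force: [-1.7, -0.8, -0.8]
grip_width: 0.0341
```

Emit:
carry_out:
  commands: [-0.0003,0,0.0014,0,-1.1,0,-0.0003,0,0.0014,0,-1.1,0,-0.0002,0,0.0014,0,-1.1,0,-0.0002,0,0.0012,0,-1.1,0,0,0,0,0,0,0]

```text
time_s: 12.0
position: [0.4204, 0.1485, 0.0141]
tool_rot: [0.0, 3.14, -0.0]
ft_force: [-1.2, -0.5, -2.7]
grip_width: 0.034
```

Emit:
carry_out:
  commands: [0,0,0,0,0,0,0,0,0,0,0,0,0,0,0,0,0,0,0,0,0,0,0,0,0,0,-0.02,0,0,0,0,0,-0.04,0,0,0,0,0,-0.04,0,0,0,-0.02,0,-0.04,0,0,0,0,0,0,0,0,0,0,0,0,0,0,0]
  fingers: 0.06

```text
time_s: 13.0
position: [0.4412, 0.1487, 0.1547]
tool_rot: [0.001, 3.139, 0.001]
ft_force: [-0.9, 0.6, 0.3]
grip_width: 0.0601
```

```bash
python3 -c "
from h import *
st();snap('wrist','w5',None,1.4)"
```

```text
{'time_s': 13.0, 'position': [0.4412, 0.1487, 0.1547], 'ft_force': [-0.8956, 0.5686, 0.2721], 'grip_width': 0.0601, 'joints': [-0.6948, 0.1528, 0.3335, 2.028, -0.0602, 0.9673, 1.2391]}
[[-1.     0.001  0.003]
 [ 0.001  1.     0.001]
 [-0.003  0.001 -1.   ]]
```

View pics/w5.png

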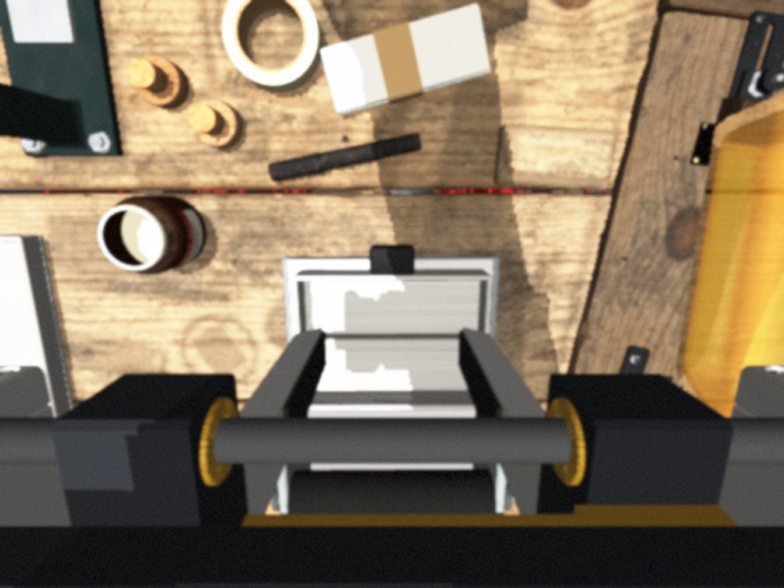

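The tray lies on the apron clear of the guard. Its rim front is at row 272, the bar line at ~335 and the pull's front at 246.

```bash
python3 -c "
from h import *
for n,u,v,z in [('pullfront',392,246,.056),('rimFL',298,276,.058),('rimFR',490,276,.058),('barline1',390,333,.057),('barline2',390,338,.057),('rimrear',390,405,.058)]: print(n,ray('w5',u/1.4,v/1.4,z).round(4))
a=cv2.imread('pics/w5_full.png')[:,280].astype(int); print([(i,a[i].sum()//3) for i in range(185,295)])
"
```

```text
pullfront [0.4119 0.1498 0.056 ]
rimFL [0.434  0.0797 0.058 ]
rimFR [0.4342 0.2229 0.058 ]
barline1 [0.4792 0.1482 0.057 ]
barline2 [0.4833 0.1482 0.057 ]
rimrear [0.54  0.148 0.058]
[(185, np.int64(31)), (186, np.int64(33)), (187, np.int64(31)), (188, np.int64(34)), (189, np.int64(32)), (190, np.int64(39)), (191, np.int64(38)), (192, np.int64(38)), (193, np.int64(36)), (194, np.int64(38)), (195, np.int64(69)), (196, np.int64(151)), (197, np.int64(231)), (198, np.int64(250)), (199, np.int64(250)), (200, np.int64(248)), (201, np.int64(252)), (202, np.int64(253)), (203, np.int64(254)), (204, np.int64(254)), (205, np.int64(253)), (206, np.int64(250)), (207, np.int64(232)), (208, np.int64(211)), (209, np.int64(202)), (210, np.int64(206)), (211, np.int64(205)), (212, np.int64(208)), (213, np.int64(205)), (214, np.int64(206)), (215, np.int64(205)), (216, np.int64(205)), (217, np.int64(205)), (218, np.int64(208)), (219, np.int64(207)), (220, np.int64(204)), (221, np.int64(204)), (222, np.int64(205)), (223, np.int64(203)), (224, np.int64(203)), (225, np.int64(202)), (226, np.int64(202)), (22
[... 788 characters left out ...]
(263, np.int64(217)), (264, np.int64(239)), (265, np.int64(251)), (266, np.int64(253)), (267, np.int64(253)), (268, np.int64(253)), (269, np.int64(253)), (270, np.int64(253)), (271, np.int64(253)), (272, np.int64(253)), (273, np.int64(253)), (274, np.int64(253)), (275, np.int64(253)), (276, np.int64(252)), (277, np.int64(249)), (278, np.int64(231)), (279, np.int64(164)), (280, np.int64(115)), (281, np.int64(107)), (282, np.int64(108)), (283, np.int64(111)), (284, np.int64(108)), (285, np.int64(99)), (286, np.int64(94)), (287, np.int64(99)), (288, np.int64(148)), (289, np.int64(211)), (290, np.int64(244)), (291, np.int64(250)), (292, np.int64(246)), (293, np.int64(231)), (294, np.int64(218))]
```

The bar comes out at (0.4885, 0.149), agreeing with the pull and rim measurements to 1–2 mm. I turn the tool 90° over the bar.

Emit:
carry_out:
  commands: [-0.0235,0,0,0,0,0,-0.0235,0,0,0,0,0,0,0,0,0,0,8.2,0,0,0,0,0,8.2,0,0,0,0,0,8.2,0,0,0,0,0,8.2,0,0,0,0,0,8.2,0,0,0,0,0,8.2,0,0,0,0,0,8.2,0,0,0,0,0,8.2,0,0,0,0,0,8.2,0,0,0,0,0,8.2,0,0,0,0,0,8,0,0,0,0,0,0,0,0,0,0,0,0,0,0,0,0,0,0]
  fingers: 0.04

```text
time_s: 14.65
position: [0.4874, 0.1485, 0.1538]
tool_rot: [2.218, 2.224, 0.0]
ft_force: [-0.3, -1.0, 0.1]
grip_width: 0.04
```

```bash
python3 -c "
from h import *
st()"
```

```text
{'time_s': 14.65, 'position': [0.4874, 0.1485, 0.1538], 'ft_force': [-0.2576, -0.9744, 0.0535], 'grip_width': 0.04, 'joints': [-0.8636, 0.2639, 0.5944, 1.935, -0.1745, 0.9929, -0.1865]}
[[-0.003  1.     0.001]
 [ 1.     0.003 -0.001]
 [-0.001  0.001 -1.   ]]
```

Emit:
carry_out:
  commands: [0,0.001,0.03,0,0,0,0,0,0.03,0,0,0,0,0,0.03,0,0,0,0,0,0.022,0,0,0,0,0,0,0,0,0,0,0,0,0,0,0]

```text
time_s: 15.25
position: [0.4891, 0.1483, 0.0427]
tool_rot: [2.22, 2.221, 0.001]
ft_force: [0.1, 0.1, 0.8]
grip_width: 0.0402
```

```bash
python3 -c "
from h import *
st();snap('scene','s6',(215,140,345,230),5.8);snap('wrist','w6',None,1.4)
a=cv2.imread('pics/s6_full.png')[140:230,215:345];b=cv2.imread('pics/w6_full.png')
a=cv2.resize(a,None,fx=4,fy=4,interpolation=2)[:300];b=b[:,:]
b=cv2.resize(b,(400,300),interpolation=3)
m=np.zeros((600,520,3),np.uint8);m[:300]=a;m[300:,:400]=b;cv2.imwrite('pics/m6.png',m)"
```

```text
{'time_s': 15.25, 'position': [0.4891, 0.1483, 0.0427], 'ft_force': [0.0726, 0.0961, 0.814], 'grip_width': 0.0402, 'joints': [-0.7871, 0.4356, 0.5268, 2.0193, -0.3108, 0.7633, -0.0736]}
[[-0.     1.     0.001]
 [ 1.     0.    -0.   ]
 [-0.     0.001 -1.   ]]
```

View pics/m6.png

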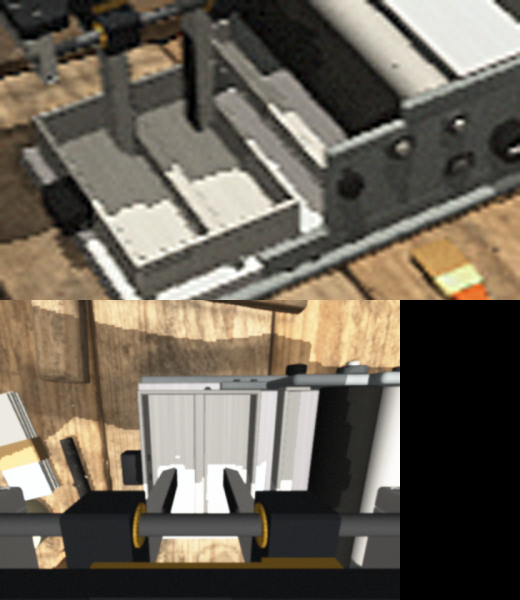

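The fingers straddle the bar (tips at cols 175 and 227, bar at ~200). I descend in feeling steps.

Emit:
carry_out:
  commands: [0,0,0.01,0,0,0,0,0,0.008,0,0,0,0,0,0.005,0,0,0,0,0,0.003,0,0,0,0,0,0.003,0,0,0,0,0,0.002,0,0,0,0,0,0,0,0,0]

```text
time_s: 16.05
position: [0.4889, 0.1485, 0.0112]
tool_rot: [2.221, 2.22, 0.001]
ft_force: [0.5, 0.3, -0.2]
grip_width: 0.0402
```

Emit:
carry_out:
  commands: [0,0,0,0,0,0,0,0,0,0,0,0,0,0,0,0,0,0,0,0,0,0,0,0,0,0,0,0,0,0,0,0,0,0,0,0]
  fingers: 0.0
  force: 45

```text
time_s: 16.65
position: [0.489, 0.1486, 0.0114]
tool_rot: [2.221, 2.22, 0.001]
ft_force: [-0.7, 0.4, 2.1]
grip_width: 0.0095
```

The bar is gripped. I lift slowly, easing slightly away from the guard.

Emit:
carry_out:
  commands: [0,0,-0.004,0,0,0,0,0,-0.008,0,0,0,0,0,-0.01,0,0,0,0,-0.002,-0.015,0,0,0,0,-0.003,-0.02,0,0,0,0,-0.003,-0.02,0,0,0,0,-0.003,-0.02,0,0,0,0,0,-0.02,0,0,0,0,0,-0.01,0,0,0,0,0,0,0,0,0,0,0,0,0,0,0]

```text
time_s: 17.75
position: [0.4775, 0.1486, 0.138]
tool_rot: [2.221, 2.22, 0.001]
ft_force: [0.2, -0.3, -4.9]
grip_width: 0.0098
```

```bash
python3 -c "
from h import *
st();snap('scene','s7',None,1.4)"
```

```text
{'time_s': 17.75, 'position': [0.4775, 0.1486, 0.138], 'ft_force': [0.2392, -0.3408, -4.8534], 'grip_width': 0.0098, 'joints': [-0.8769, 0.2676, 0.5994, 1.9733, -0.1836, 0.9526, -0.1876]}
[[ 0.     1.     0.001]
 [ 1.    -0.    -0.   ]
 [-0.     0.001 -1.   ]]
```

View pics/s7.png

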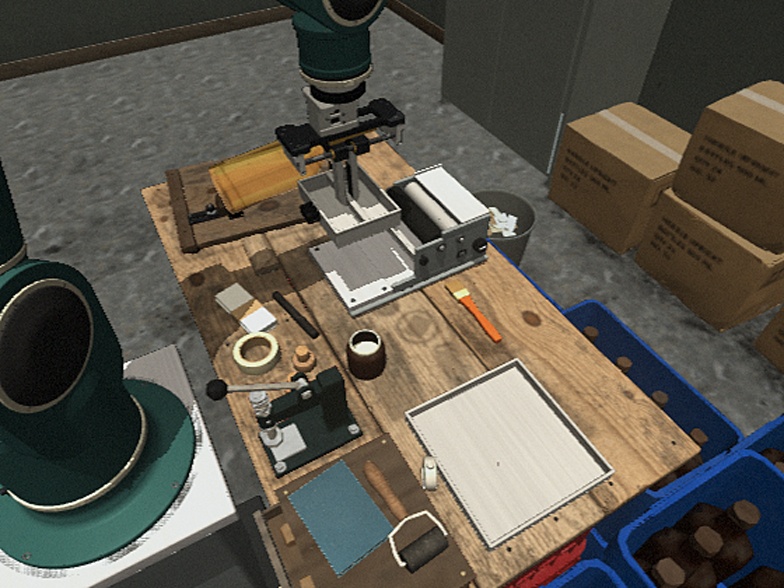

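The tray hangs level from the bar, well clear of the machine. I check the pan's centre against the scene view: corners (405,410), (517,362), (612,470) and (492,545).

```bash
python3 -c "
from h import *
P=np.array([ray('s7',u/1.4,v/1.4,.022) for u,v in[(405,410),(517,362),(612,470),(492,545)]]);print(P.round(3),P.mean(0).round(4))
Q=np.array([ray('w1',u/1.4,v/1.4,.022) for u,v in[(42,179),(88,390)]]);print('w1 left edge',Q.round(3))
print(ray('s7',366/1.4,345/1.4,.062))
"
```

```text
[[ 0.411 -0.152  0.022]
 [ 0.604 -0.165  0.022]
 [ 0.603 -0.365  0.022]
 [ 0.409 -0.363  0.022]] [ 0.5068 -0.2612  0.022 ]
w1 left edge [[ 0.409 -0.151  0.022]
 [ 0.607 -0.145  0.022]]
[ 0.40405033 -0.04817056  0.062     ]
```

Emit:
carry_out:
  commands: [-0.01,0,0,0,0,0,-0.02,0.001,0,0,0,0,-0.028,0.002,0,0,0,0,-0.03,0.003,0,0,0,0,-0.03,0.003,0,0,0,0,-0.03,0.003,0,0,0,0,-0.03,0.003,0,0,0,0,-0.03,0.003,0,0,0,0,-0.03,0.003,0,0,0,0,-0.03,0.003,0,0,0,0,-0.03,0.002,0,0,0,0,-0.03,0.002,0,0,0,0,-0.03,0.002,0,0,0,0,-0.022,0,0,0,0,0,-0.015,0,0,0,0,0,-0.01,0,0,0,0,0,-0.005,0,0,0,0,0,0,0,0,0,0,0,0,0,0,0,0,0]

```text
time_s: 19.7
position: [0.5076, -0.2608, 0.1382]
tool_rot: [2.221, 2.221, 0.002]
ft_force: [-0.1, -0.0, -3.2]
grip_width: 0.0099
```

Emit:
carry_out:
  commands: [0,0,0.01,0,0,0,0,0,0.02,0,0,0,0,0,0.02,0,0,0,0,0,0.02,0,0,0,0,0,0.02,0,0,0,0,0,0.015,0,0,0,0,0,0.01,0,0,0,0,0,0.008,0,0,0,0,0,0.006,0,0,0,0,0,0.005,0,0,0,0,0,0.005,0,0,0,0,0,0.004,0,0,0,0,0,0,0,0,0]

```text
time_s: 21.0
position: [0.5077, -0.2614, -0.0049]
tool_rot: [2.221, 2.22, 0.001]
ft_force: [-0.1, -0.3, -3.9]
grip_width: 0.0097
```

Emit:
carry_out:
  commands: [0,0,0.002,0,0,0,0,0,0.002,0,0,0,0,0,0,0,0,0]

```text
time_s: 21.3
position: [0.5078, -0.2614, -0.0087]
tool_rot: [2.221, 2.22, 0.001]
ft_force: [0.1, -0.7, -5.1]
grip_width: 0.0094
```

Emit:
carry_out:
  commands: [0,0,0.001,0,0,0,0,0,0.001,0,0,0,0,0,0,0,0,0]

```text
time_s: 21.6
position: [0.5077, -0.2614, -0.0107]
tool_rot: [2.221, 2.22, 0.001]
ft_force: [-0.1, 0.8, -3.0]
grip_width: 0.0097
```

Emit:
carry_out:
  commands: [0,0,0.001,0,0,0,0,0,0,0,0,0]

```text
time_s: 21.8
position: [0.5079, -0.2615, -0.0116]
tool_rot: [2.221, 2.22, 0.002]
ft_force: [0.3, 0.4, -3.7]
grip_width: 0.0096
```

Emit:
carry_out:
  commands: [0,0,0.0005,0,0,0,0,0,0,0,0,0]

```text
time_s: 22.0
position: [0.5079, -0.2615, -0.0116]
tool_rot: [2.221, 2.22, 0.002]
ft_force: [-3.2, 3.1, 9.1]
grip_width: 0.0098
```

It touches down at the predicted height (9 N up). I let go and rise.

Emit:
carry_out:
  commands: [0,0,0,0,0,0,0,0,0,0,0,0,0,0,0,0,0,0,0,0,0,0,0,0,0,0,-0.005,0,0,0,0,0,-0.015,0,0,0,0,0,-0.03,0,0,0,0,0,-0.04,0,0,0,0,0,-0.04,0,0,0,0,0,-0.04,0,0,0,0,0,0,0,0,0,0,0,0,0,0,0]
  fingers: 0.04

```text
time_s: 23.2
position: [0.5079, -0.2615, 0.1594]
tool_rot: [2.22, 2.219, 0.004]
ft_force: [-0.5, 1.0, -1.0]
grip_width: 0.0399
```

```bash
python3 -c "
from h import *
st();snap('scene','s8',None,1.4)"
```

```text
{'time_s': 23.2, 'position': [0.5079, -0.2615, 0.1594], 'ft_force': [-0.5483, 0.9604, -1.0158], 'grip_width': 0.0399, 'joints': [-0.1529, 0.4114, 0.7391, 1.788, -0.3158, 1.0602, 0.7001]}
[[ 0.     1.     0.004]
 [ 1.    -0.    -0.   ]
 [-0.     0.004 -1.   ]]
```

View pics/s8.png

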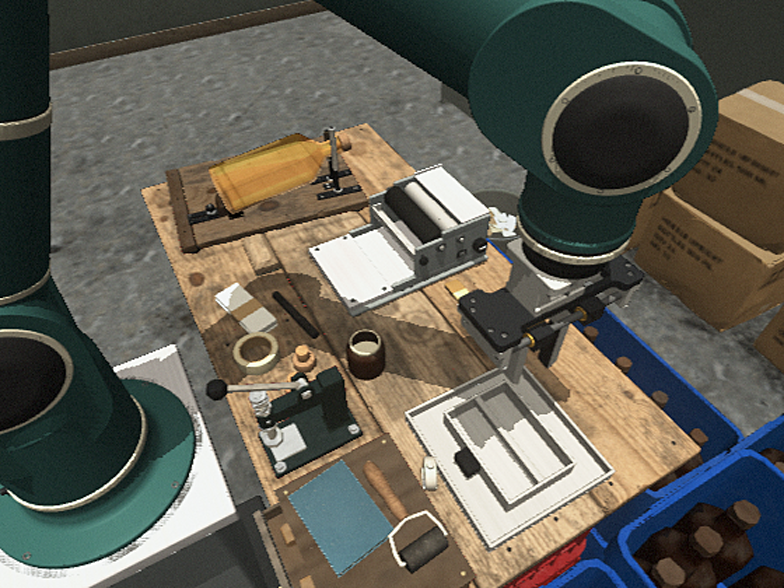

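The tray lies flat and centred in the pan, from (445,415) to (575,465), and nothing touches it. The pot, block and brush are in place. I hand the job in.

```bash
python3 -c "
from h import *
print(env.job_done())"
```

```text
the job is handed in; nothing more can be done
None
```

The drip tray is in the wash-up pan, right way up and flat, and the job is handed in at about 23 s of the 72 s allowed. The hand-in reports no verdict, so I don't know the official result.

**What I did:**
- **Drawing out:** I raised the front until it touched the guard at about 13.5 mm up (5.5 N), then backed off to about 10 mm. I drew the tray out about 79 mm with the nose up and laid it on the apron.
- **Carrying:** I gripped the middle bar, carried the tray level and set it down. It touched the pan floor at the predicted height with about 9 N, then I let go.

**Last checks:** The final scene picture shows the tray roughly in the middle of the pan. The gripper is well above it, and the pot, block and brush look to be in their places. I did not measure their positions afterwards. The highest force read at the end of any move was about 10 N.

**What disagreed:**
- **Gripper height:** The reported gripper height was about 28 mm lower than where the fingertips really were. My first pinch closed above the pull without touching it. I corrected for this using the pictures and by feel.
- **Top camera:** It placed the gluer about 7 mm off sideways, so I used the wrist camera there. For the pan I used the scene camera, which was within 4 mm of the top one.

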